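# Put the missing rubber mount back into the display row

## Robot

A 6-joint arm with a two-finger parallel gripper is mounted at the origin on the work surface. World frame = base frame: x ahead of the robot, y to its left, z up, the work surface at z = 0. Lengths are in m, angles in rad, forces in N, time in s.
With the tool pointing down it reaches from about 0.35 to 0.775 m from the base axis. Payload 5.5 kg.
Tool frame: the origin (TCP) lies on the centre line of the jaws, within the pads' length; the fingertips stand 11 mm ahead of it and the grasp point (between the pads) lies 8 mm behind it (env.tip_reach is the distance from the TCP to the fingertips, in m); z points along the fingers, x is the direction in which the jaws open and shut, and the axes are right-handed (so a half turn about z gives the same grasp; the last joint's range is limited). The gripper opens to 85 mm and grips with 20 to 120 N. Pads are 22 mm wide; open, the fingers measure 114 mm over their backs; the gripper's body (76 mm by 85 mm) begins 54 mm behind the grasp point. The pads swing forward as they close: fully open they stand 13 mm farther back than shut.
Start: joints at [1.197, 0.313, 0.046, 1.304, 0, 1.431], TCP at [0.133, 0.559, 0.242] pointing down, gripper open.
Joint ranges: [-2.76, 2.76], [-0.86, 1.69], [-1.03, 1.26], [-2.2, 2.34], [-1.47, 1.5], [-3.14, 3.14]. Speed limits (rad/s): [2.57, 2.57, 3.14, 3.14, 3.14, 3.14].

## Interface

Orientations are given as a unit quaternion [w, x, y, z].
In Python, from workcell import env gives the robot as it stands.
- The arm moves only by the tool carry_out, never from a script. Its argument "moves" is one flat list of numbers, 7 for each row, row after row: the gripper command: -1 is shut, 1 is fully open, values between are in proportion, then the shift along the tool's x, y, z in m, then the turn, a rotation vector about the tool's x, y, z in degrees. A call has exactly 5 rows; each row shifts and turns the pose as measured when the row begins, along the tool's axes as they then stand; what a row does not reach is not made up. A row lasts 1/8 s, in which the tool goes at most 62.5 mm and 10.7 degrees, less where a joint would pass 70% of its speed; a pose out of reach is approached as far as the arm can. A call is refused whole if a number of a shift passes 0.0625 or a number of a turn 10.7, either way. A call with a gripper value outside its range is refused whole. The fingers move at their own pace and stop on an object; "squeeze" is the grip in N (left out, the last holds). Time passes only in rows, so rows that do not move let the fingers close, or fill a call up. It gives the time, the measured TCP pose, the force and the opening at its end, in the units of the state.
- env.get_state(): the state, without advancing time (a new reading comes with each control period).
- env.read_camera(name): name is "scene" or "side" or "wrist"; returns the picture (420x560x3 uint8, red, green, blue); there is no depth.
- env.calibration(name): a dict with "camera_matrix" (3x3 intrinsics, pixels), "rvec" (rotation vector, rad) and "tvec" (3), from world to camera coordinates, as OpenCV has them; the wrist camera has in their place "hand_eye" (4x4, takes a point from camera to tool coordinates, whose origin is the TCP and whose axes are the tool frame's). Camera axes: x right, y down, z forward; pixel columns grow to the right and rows downward; lengths in m; the calibration is good to about 2 mm. The wrist camera is an equidistant fisheye: a pixel r from the principal point sees the ray r / f radians off the axis. A picture is of the moment at which its call begins: read the wrist's pose just before it. calibration takes no time and is no camera call.
- env.hand_in(): hands the job in, once; it reports no verdict.
The state is a dict: "clock": time; "joint_pos": joint angles; "qvel": joint speeds; "tau": joint torques, N m; "tcp_pos": TCP position; "orientation": TCP orientation; "wrist_force": force on the tool from outside, world axes, zero at the start; "ft_torque": the same for the moment, N m; "finger_gap": finger opening in m.
Only numpy, scipy, OpenCV 4.12 (cv2) and the standard library are available. Lean on these libraries where they do the work, as an engineer would, in place of code of your own. Each camera call takes 0.05 s, during which the arm holds its last target. There are 200 camera calls.

## Task

In the aluminium display tray four square-based rubber mounts stand in a tight row, and the fifth of the same kind stands loose on the carpet. Nudge the two middle mounts apart along the tray and stand the loose one flat between them, two on each side of it in one row. It and the two it goes between must end upright, flat on the tray floor, roughly square to the tray and in line along its middle, and none of the three may be knocked over on the way.

Things in the scene. Friction and masses are not known exactly. Their poses are not given: they have to be found in the camera images.
- mount_loose: Vibration mount, 50 high, 0.15-0.3 kg: square steel plate 64 x 64 x 6 mm, in its middle an upright round black rubber post with a steel cap, diameter 30 (flaring to 36 in the lowest 9 mm above the plate). Stands on the carpet (z 0), nearer the robot than the tray; other kinds (round bobbin, low round bell) stand beside it. Origin: centre of underside; z up, x and y along the plate's sides.
- mount_left: Middle mount of the row on the tray's +y side: same make, origin and axes as mount_loose, standing square in the tray. Beyond it (+y) one more such mount, 1.5 mm off and not listed, slides along when this one is pushed; then 49 to 62 mm of free floor to the end wall. Pushed low on its post, just above the plate, it slides without tipping.
- mount_right: The other middle mount, on the tray's -y side: same make, origin and axes. At the start its plate is 1.5 mm from mount_left's, leaving 35 mm between the two posts above the plates. Beyond it (-y) one more such mount, 1.5 mm off and not listed, slides along; then 49 to 62 mm of free floor to the end wall.
- tray: Fixed shallow aluminium tray: floor 4 mm thick, inside 104 mm (x) by 370 mm (y, along the row); side lips 6 mm and end walls 16 mm high above the carpet. Origin: centre of the underside, at carpet height; z up; yaw within 9 degrees of the world axes. Five mounts take 320 of the 370 mm; the finished row need not be evenly spaced.
There are look-alikes about, which are no part of the job. What is shaped like the mount_left but green or yellow is not meant.

How it is judged:
On the way:
1. the two middle mounts have been moved apart, so that a mount's width is free between them (horizontal distance between mount_left and mount_right above 0.124 m), for 0.2 s.
At the end, for the whole second after the job is handed in: all three listed mounts rest flat on the tray floor (5 mm, 0.1 rad), within 24 mm of its long middle line and 15 degrees of square (any quarter turn); mount_loose lies between the others, 55 mm or more from each along the row; these lie within 97 mm of the tray's middle (z of each of mount_loose, mount_left, mount_right in the frame of tray below 0.009 m and x of mount_loose in the frame of tray between -0.024 and 0.024 m and angle between each of mount_loose, mount_left, mount_right's own z axis and vertical below 0.1 rad and (angle between the x axis of mount_loose and the x axis of tray, either way round below 0.26 rad or angle between the x axis of mount_loose and the y axis of tray, either way round below 0.26 rad) and linear speed of each of mount_loose, mount_left, mount_right below 0.02 m/s and x of mount_left in the frame of tray between -0.024 and 0.024 m and (angle between the x axis of mount_left and the x axis of tray, either way round below 0.26 rad or angle between the x axis of mount_left and the y axis of tray, either way round below 0.26 rad) and x of mount_right in the frame of tray between -0.024 and 0.024 m and (angle between the x axis of mount_right and the x axis of tray, either way round below 0.26 rad or angle between the x axis of mount_right and the y axis of tray, either way round below 0.26 rad) and y of mount_loose in the frame of mount_left below -0.055 m and y of mount_loose in the frame of mount_right above 0.055 m and y of mount_left in the frame of tray below 0.097 m and y of mount_right in the frame of tray above -0.097 m); the robot touches nothing.
It fails at once if a mount of the row is knocked over (tilt over 0.6 rad) (angle between any of mount_left, mount_right's own z axis and vertical above 0.6 rad).
It fails at once if the loose mount is knocked over (tilt over 1 rad) (angle between mount_loose's own z axis and vertical above 1 rad).
It also fails if it takes over 53 s, if anything falls off the work surface, if the arm or the gripper's body presses on something with over 40 N, if the wrist force passes 120 N, or if a joint passes its speed limit or range.

## Working session

There is one attempt and no reset: what is moved stays moved. The work goes in short steps, Python scripts to look and compute and a tool call to move; the robot and the scene stay as the last step left them, time stands still between calls to the robot, and variables do not carry over. Pictures are saved under pics/ and viewed, about 8 in all and at most 12, crops included, and the job is handed in when it is done.

Besides the shell and the picture viewer there is one more tool, called after "Emit:" as a command line: name --argument value ..., lists and objects as JSON in quotes. carry_out: Moves the arm, as the interface text tells. Its arguments: {"type":"object","properties":{"moves":{"type":"array"},"squeeze":{"type":"number"}},"required":["moves"]}

```bash
mkdir -p pics; ls
python3 - <<'E'
from workcell import env
import cv2, numpy as np
s=env.get_state(); print({k:np.round(v,3).tolist() for k,v in s.items()}, env.tip_reach)
for n in ["scene","side","wrist"]:
    c=env.calibration(n); print(n,{k:np.round(v,4).tolist() for k,v in c.items()})
for n in ["scene","wrist"]:
    cv2.imwrite(f"pics/{n}0.png",env.read_camera(n)[:,:,::-1])
E
```

```text
pics
{'clock': 0.0, 'joint_pos': [1.197, 0.314, 0.045, 1.304, 0.0, 1.431], 'qvel': [0.0, 0.001, -0.001, -0.001, -0.002, 0.001], 'tau': [0.001, -48.062, 29.853, 0.019, -0.0, 0.0], 'tcp_pos': [0.133, 0.559, 0.241], 'orientation': [0.0, 0.785, 0.62, -0.001], 'wrist_force': [0.454, 0.42, 0.941], 'ft_torque': [-0.018, -0.045, 0.054], 'finger_gap': 0.086} 0.011
scene {'camera_matrix': [[397.2834, 0.0, 276.5171], [0.0, 397.2834, 207.604], [0.0, 0.0, 1.0]], 'rvec': [2.1519, 1.4673, -0.4736], 'tvec': [-0.2297, -0.3427, 1.0399]}
side {'camera_matrix': [[445.5352, 0.0, 278.8785], [0.0, 445.5352, 209.4659], [0.0, 0.0, 1.0]], 'rvec': [2.1536, -0.0859, 0.0599], 'tvec': [-0.5037, 0.0808, 0.8425]}
wrist {'camera_matrix': [[325.1923, 0.0, 274.1609], [0.0, 325.1923, 209.0225], [0.0, 0.0, 1.0]], 'hand_eye': [[1.0, -0.0006, -0.0002, 0.0003], [0.0006, 0.9595, 0.2816, -0.0711], [0.0, -0.2816, 0.9595, -0.1296], [0.0, 0.0, 0.0, 1.0]]}
```

View pics/scene0.png

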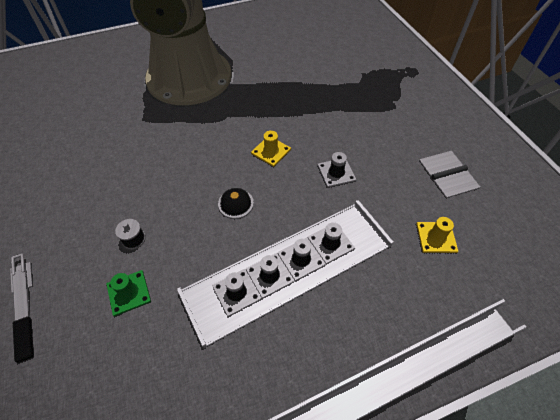

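View pics/wrist0.png

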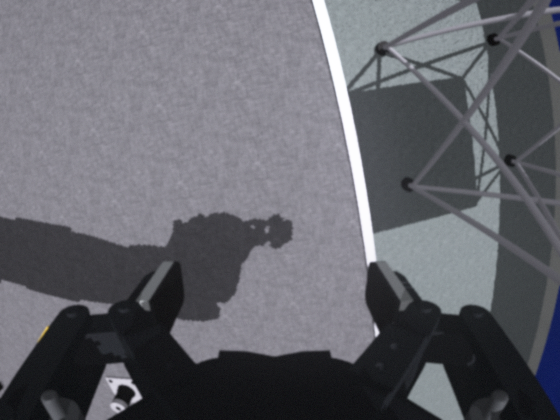

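The scene view shows the row's posts near (235,288), (268,268), (302,252) and (334,237), and the loose mount near (338,168). I'll enlarge that area.

```bash
cat > h.py <<'E'
from workcell import env
import cv2, numpy as np
from scipy.spatial.transform import Rotation as R
def px2w(name,uv,z):
    c=env.calibration(name);Rm=cv2.Rodrigues(np.array(c["rvec"],float))[0];t=np.array(c["tvec"]).ravel()
    d=Rm.T@np.linalg.inv(c["camera_matrix"])@np.array([uv[0],uv[1],1.]);o=-Rm.T@t
    return o+d*(z-o[2])/d[2]
def toolR(s): return R.from_quat(np.roll(s["orientation"],-1))
def wpx2w(s,uv,z):
    c=env.calibration("wrist");K=np.array(c["camera_matrix"]);H=np.array(c["hand_eye"])
    v=np.array([uv[0]-K[0,2],uv[1]-K[1,2]]);r=np.hypot(*v);th=r/K[0,0]
    d=np.r_[np.sin(th)*v/r,np.cos(th)]
    T=toolR(s).as_matrix();o=T@H[:3,3]+s["tcp_pos"];d=T@H[:3,:3]@d
    return o+d*(z-o[2])/d[2]
def yaw(s): # world yaw of tool x
    x=toolR(s).as_matrix()[:,0]; return np.degrees(np.arctan2(x[1],x[0]))
E
python3 - <<'E'
import cv2
i=cv2.imread("pics/scene0.png")[130:350,170:400]
cv2.imwrite("pics/crop0.png",cv2.resize(i,None,fx=2.7,fy=2.7,interpolation=cv2.INTER_CUBIC))
E
```

```text
(no output)
```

View pics/crop0.png

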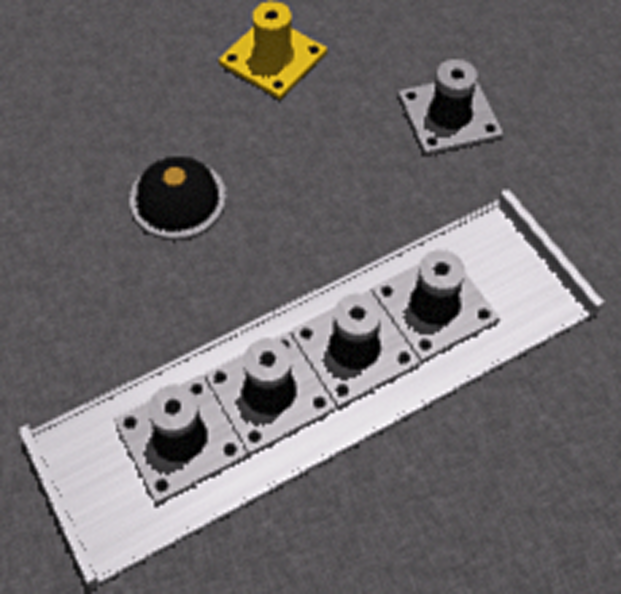

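The crop shows the cap holes at (173,407), (268,358), (358,313) and (442,269), and the loose cap at (457,73). The loose plate's corners are at (399,95), (427,152) and (502,132).

Run:
```python
from h import *
f=lambda p,z:px2w("scene",(p[0]/2.7+170-.3,p[1]/2.7+130-.3),z)
caps=np.array([f(p,.054) for p in [(173,407),(268,358),(358,313),(442,269)]]);print(caps.round(4))
d=caps[3]-caps[0];print(np.degrees(np.arctan2(d[1],d[0])),np.linalg.norm(d)/3)
print("loose",f((457,73),.05).round(4))
c=[f(p,.006) for p in [(399,95),(427,152),(502,132)]];print(np.round(c,4))
for a,b in [(0,1),(1,2)]:
  e=c[b]-c[a];print(np.degrees(np.arctan2(e[1],e[0])),np.linalg.norm(e))
print("ctr",(c[0]+c[2])/2)
t=[f(p,.016) for p in [(508,195),(600,302),(27,430),(92,582)]];print(np.round(t,4),np.mean(t,0))
s=env.get_state();print(yaw(s))
```

```text
[[ 0.6192 -0.0685  0.054 ]
 [ 0.6094 -0.0034  0.054 ]
 [ 0.6006  0.0614  0.054 ]
 [ 0.5905  0.1258  0.054 ]]
98.39336002445552 0.06546396919578748
loose [0.4363 0.2137 0.05  ]
[[0.4064 0.183  0.006 ]
 [0.4666 0.179  0.006 ]
 [0.4703 0.2413 0.006 ]]
-3.886333211359911 0.06037379951372417
86.62049598437895 0.06244905076850399
ctr [0.43833254 0.21217216 0.006     ]
[[ 0.5312  0.2125  0.016 ]
 [ 0.6343  0.2283  0.016 ]
 [ 0.5823 -0.1582  0.016 ]
 [ 0.6896 -0.1447  0.016 ]] [0.60936868 0.03449152 0.016     ]
76.6032801397413
```

```bash
cat >> h.py <<'E'
def plan(target,yawdeg,n=None,s=None):
    s=s or env.get_state();p=np.array(s["tcp_pos"]);Rt=toolR(s)
    y=np.radians(yawdeg);X=np.array([np.cos(y),np.sin(y),0]);Z=np.array([0,0,-1.]);G=R.from_matrix(np.c_[X,np.cross(Z,X),Z])
    rv=(Rt.inv()*G).as_rotvec();d=np.array(target)-p
    k=n or max(1,int(np.ceil(max(np.linalg.norm(d)/.058,np.degrees(np.linalg.norm(rv))/10.4))))
    print("t",round(s["clock"],2),"yaw",round(yaw(s),1),"pos",p.round(4),"rows",k)
    for i in range(k):
        print((R.from_rotvec(-rv*i/k)*Rt.inv()).apply(d/k).round(4).tolist(),np.degrees(rv/k).round(2).tolist())
E
python3 -c "
from h import *
plan([.605,.029,.2],8.4,15)"
```

```text
t 0.1 yaw 76.6 pos [0.1331 0.5589 0.2415] rows 15
[-0.0271, 0.0388, 0.0028] [0.0, 0.01, 4.55]
[-0.0239, 0.0408, 0.0028] [0.0, 0.01, 4.55]
[-0.0206, 0.0426, 0.0028] [0.0, 0.01, 4.55]
[-0.0172, 0.0441, 0.0028] [0.0, 0.01, 4.55]
[-0.0136, 0.0453, 0.0028] [0.0, 0.01, 4.55]
[-0.01, 0.0462, 0.0028] [0.0, 0.01, 4.55]
[-0.0063, 0.0469, 0.0028] [0.0, 0.01, 4.55]
[-0.0025, 0.0472, 0.0028] [0.0, 0.01, 4.55]
[0.0012, 0.0473, 0.0028] [0.0, 0.01, 4.55]
[0.005, 0.047, 0.0028] [0.0, 0.01, 4.55]
[0.0087, 0.0465, 0.0028] [0.0, 0.01, 4.55]
[0.0123, 0.0457, 0.0028] [0.0, 0.01, 4.55]
[0.0159, 0.0446, 0.0028] [0.0, 0.01, 4.55]
[0.0194, 0.0432, 0.0028] [0.0, 0.01, 4.55]
[0.0227, 0.0415, 0.0028] [0.0, 0.01, 4.55]
```

Emit:
carry_out --moves '[-1, -0.027, 0.039, 0.003, 0, 0, 4.55, -1, -0.024, 0.041, 0.003, 0, 0, 4.55, -1, -0.0205, 0.0425, 0.003, 0, 0, 4.55, -1, -0.017, 0.044, 0.003, 0, 0, 4.55, -1, -0.0135, 0.0455, 0.003, 0, 0, 4.55]' --squeeze 40

```text
clock: 0.72
tcp_pos: [0.2919, 0.3787, 0.2237]
orientation: [0.001, 0.893, 0.45, -0.002]
wrist_force: [0.2, -0.7, 0.1]
finger_gap: 0.0001
```

Emit:
carry_out --moves '[-1, -0.01, 0.046, 0.003, 0, 0, 4.55, -1, -0.006, 0.047, 0.003, 0, 0, 4.55, -1, -0.0025, 0.047, 0.003, 0, 0, 4.55, -1, 0.001, 0.047, 0.003, 0, 0, 4.55, -1, 0.005, 0.047, 0.003, 0, 0, 4.55]'

```text
clock: 1.35
tcp_pos: [0.45, 0.194, 0.2071]
orientation: [0.002, 0.966, 0.259, -0.003]
wrist_force: [0.7, 0.6, 0.0]
finger_gap: -0.0002
```

Emit:
carry_out --moves '[-1, 0.0085, 0.0465, 0.003, 0, 0, 4.55, -1, 0.0125, 0.0455, 0.003, 0, 0, 4.55, -1, 0.016, 0.0445, 0.003, 0, 0, 4.55, -1, 0.0195, 0.043, 0.003, 0, 0, 4.55, -1, 0.0225, 0.0415, 0.003, 0, 0, 4.55]'

```text
clock: 1.98
tcp_pos: [0.6058, 0.0068, 0.1896]
orientation: [0.002, 0.998, 0.056, -0.004]
wrist_force: [1.1, 0.5, -0.4]
finger_gap: 0.0
```

```bash
python3 -c "
from h import *
plan([.605,.029,.17],8.4)"
```

```text
t 1.98 yaw 6.5 pos [0.6058 0.0068 0.1896] rows 1
[0.0019, -0.0222, 0.0195] [0.16, 0.46, -1.93]
```

Emit:
carry_out --moves '[-1, 0.001, -0.011, 0.01, 0.1, 0.2, -1, -1, 0.001, -0.011, 0.01, 0.1, 0.2, -0.9, -1, 0, 0, 0, 0, 0, 0, -1, 0, 0, 0, 0, 0, 0, -1, 0, 0, 0, 0, 0, 0]'

```text
clock: 2.6
tcp_pos: [0.6041, 0.0293, 0.1667]
orientation: [-0.001, 0.997, 0.073, -0.002]
wrist_force: [0.1, 0.4, 0.3]
finger_gap: 0.0001
```

```bash
python3 -c "
from h import *
s=env.get_state();i=env.read_camera('wrist')
cv2.imwrite('pics/w1.png',cv2.resize(i[:,:,::-1],None,fx=1.42,fy=1.42,interpolation=cv2.INTER_CUBIC))
plan([.605,.029,.17],8.4)"
```

```text
t 2.65 yaw 8.4 pos [0.6042 0.0293 0.1668] rows 1
[0.0007, 0.0004, -0.0032] [-0.09, 0.22, 0.01]
```

View pics/w1.png

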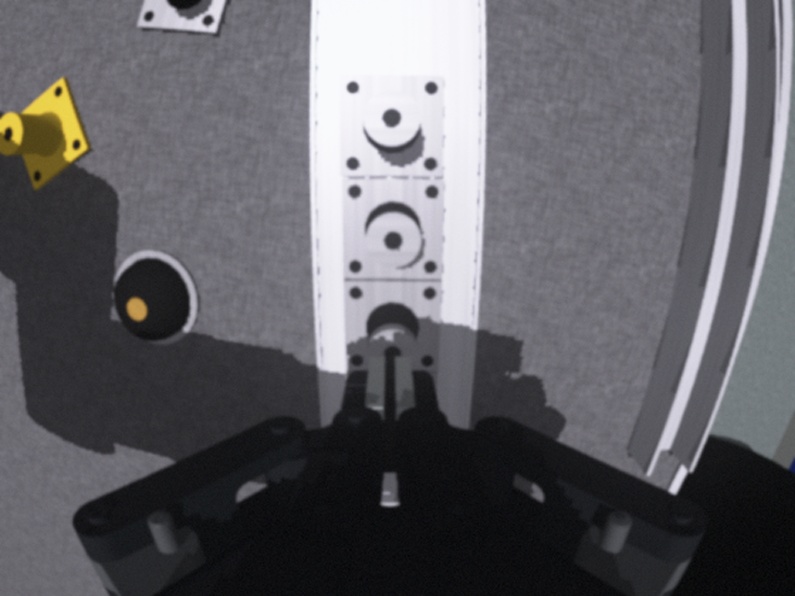

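The wrist view shows plate seams at rows 177 and 279, with the seam between the middle mounts at about (393,279). The caps are at (392,118) and (393,240), and the row is square to the tool.

```bash
python3 -c "
from h import *
s=env.get_state();k=1.42
for p,z in [((392,118),.054),((393,240),.054),((393,279),.010),((394,177),.010),((345,279),.010),((442,279),.010),((343,76),.01),((443,76),.01)]: print(p,wpx2w(s,(p[0]/k-.2,p[1]/k-.2),z).round(4))
"
```

```text
(392, 118) [0.5914 0.1252 0.054 ]
(393, 240) [0.6014 0.0615 0.054 ]
(393, 279) [0.6063 0.0295 0.01  ]
(394, 177) [0.5974 0.0936 0.01  ]
(345, 279) [0.5758 0.025  0.01  ]
(442, 279) [0.6374 0.0341 0.01  ]
(343, 76) [0.5573 0.1522 0.01  ]
(443, 76) [0.6177 0.1612 0.01  ]
```

Emit:
carry_out --moves '[-1, 0.002, 0, 0.02, 0, 0, 0, -1, 0, 0, 0.03, 0, 0, 0, -1, 0, 0, 0.025, 0, 0, 0, -1, 0, 0, 0.02, 0, 0, 0, -1, 0, 0, 0, 0, 0, 0]'

```text
clock: 3.28
tcp_pos: [0.6081, 0.03, 0.0731]
orientation: [0.0, 0.997, 0.074, 0.001]
wrist_force: [0.5, -0.2, 0.6]
finger_gap: 0.0
```

```bash
python3 -c "
from h import *
plan([.606,.0295,.026],8.4,2)"
```

```text
t 3.27 yaw 8.5 pos [0.6081 0.03   0.0731] rows 2
[-0.0011, 0.0001, 0.0235] [0.01, -0.09, 0.03]
[-0.0011, 0.0001, 0.0235] [0.01, -0.09, 0.03]
```

Emit:
carry_out --moves '[-1, -0.001, 0, 0.016, 0, 0, 0, -1, -0.001, 0, 0.013, 0, 0, 0, -1, 0, 0, 0.01, 0, 0, 0, -1, 0, 0, 0.006, 0, 0, 0, -1, 0, 0, 0, 0, 0, 0]'

```text
clock: 3.9
tcp_pos: [0.6078, 0.0295, 0.0275]
orientation: [0.0, 0.997, 0.074, 0.003]
wrist_force: [-0.5, -0.2, 1.2]
finger_gap: -0.0001
```

Emit:
carry_out --moves '[-1, 0, -0.004, 0.001, 0, 0, 0, -1, 0, -0.004, 0, 0, 0, 0, -1, 0, -0.005, 0, 0, 0, 0, -1, 0, -0.005, 0, 0, 0, 0, -1, 0, -0.005, 0, 0, 0, 0]'

```text
clock: 4.53
tcp_pos: [0.6052, 0.0527, 0.0273]
orientation: [0.001, 0.997, 0.073, 0.004]
wrist_force: [0.1, -2.0, -0.9]
finger_gap: -0.0002
```

Emit:
carry_out --moves '[-1, 0, -0.005, 0, 0, 0, 0, -1, 0, -0.005, 0, 0, 0, 0, -1, 0, -0.005, 0, 0, 0, 0, -1, 0, -0.004, 0, 0, 0, 0, -1, 0, 0, 0, 0, 0, 0]'

```text
clock: 5.15
tcp_pos: [0.6021, 0.0735, 0.0273]
orientation: [0.001, 0.997, 0.074, 0.004]
wrist_force: [1.1, -0.2, -0.0]
finger_gap: -0.0001
```

```bash
python3 -c "
from h import *
s=env.get_state();i=env.read_camera('side')
cv2.imwrite('pics/s1.png',i[:,:,::-1])
u=np.array([-.146,.989]);d=np.array(s['tcp_pos'][:2])-[.606,.0295];print(d@u, d@[.989,.146])
plan([.606,.0295,.026],8.4,1)"
```

```text
0.04407112560308927 0.0025148954776919507
t 5.2 yaw 8.5 pos [0.6021 0.0734 0.0273] rows 1
[-0.0026, 0.044, 0.0014] [0.18, -0.47, 0.05]
```

View pics/s1.png

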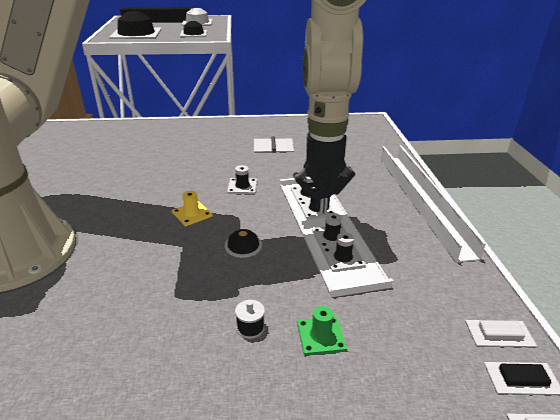

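The side view shows the +y pair shifted along and upright. Next I push the other pair.

Emit:
carry_out --moves '[-1, -0.001, 0.012, 0, 0, 0, 0, -1, -0.001, 0.013, 0, 0, 0, 0, -1, 0, 0.01, 0, 0, 0, 0, -1, 0, 0.006, 0, 0, 0, 0, -1, 0, 0.004, 0, 0, 0, 0]'

```text
clock: 5.82
tcp_pos: [0.6074, 0.025, 0.0278]
orientation: [0.001, 0.997, 0.073, 0.005]
wrist_force: [0.4, -0.1, 0.3]
finger_gap: 0.0002
```

Emit:
carry_out --moves '[-1, 0, 0.004, 0, 0, 0, 0, -1, 0, 0.005, 0, 0, 0, 0, -1, 0, 0.005, 0, 0, 0, 0, -1, 0, 0.005, 0, 0, 0, 0, -1, 0, 0.005, 0, 0, 0, 0]'

```text
clock: 6.45
tcp_pos: [0.6106, 0.0018, 0.0278]
orientation: [-0.001, 0.997, 0.074, 0.004]
wrist_force: [-0.9, 1.4, 1.1]
finger_gap: -0.0001
```

```bash
python3 -c "
from h import *
s=env.get_state();u=np.array([-.146,.989]);d=np.array(s['tcp_pos'][:2])-[.606,.0295];print(d@u, d@[.989,.146],s['tcp_pos'],s['wrist_force'])"
```

```text
-0.028064014548958734 0.0005364466714902991 [0.6106305  0.00180742 0.02778522] [-0.86809121  1.39122014  1.11226552]
```

Emit:
carry_out --moves '[-1, 0, 0.005, 0, 0, 0, 0, -1, 0, 0.005, 0, 0, 0, 0, -1, 0, 0.004, 0, 0, 0, 0, -1, 0, 0.001, 0, 0, 0, 0, -1, 0, 0, 0, 0, 0, 0]'

```text
clock: 7.08
tcp_pos: [0.613, -0.0145, 0.0278]
orientation: [-0.001, 0.997, 0.074, 0.004]
wrist_force: [-0.5, 2.7, 0.8]
finger_gap: 0.0001
```

Emit:
carry_out --moves '[-1, 0, -0.01, 0, 0, 0, 0, -1, 0, -0.015, -0.01, 0, 0, 0, 0, 0, -0.005, -0.05, 0, 0, 0, 0, 0, 0, -0.05, 0, 0, 0, 0, 0, 0, -0.04, 0, 0, 0]'

```text
clock: 7.7
tcp_pos: [0.6038, 0.0191, 0.1793]
orientation: [-0.0, 0.997, 0.075, 0.0]
wrist_force: [-0.0, 0.0, 0.2]
finger_gap: 0.0429
```

```bash
python3 -c "
from h import *
plan([.437,.24,.20],-3.5)"
```

```text
t 7.7 yaw 8.6 pos [0.6038 0.0191 0.1793] rows 5
[-0.0264, -0.0487, -0.0041] [-0.01, -0.01, 2.41]
[-0.0284, -0.0475, -0.0041] [-0.01, -0.01, 2.41]
[-0.0304, -0.0463, -0.0041] [-0.01, -0.01, 2.41]
[-0.0323, -0.0449, -0.0041] [-0.01, -0.01, 2.41]
[-0.0342, -0.0435, -0.0041] [-0.01, -0.01, 2.41]
```

```bash
python3 -c "
from h import *
plan([.437,.155,.18],-3.5,5)"
```

```text
t 7.7 yaw 8.6 pos [0.6038 0.0191 0.1793] rows 5
[-0.0289, -0.0318, -0.0001] [-0.01, -0.01, 2.41]
[-0.0303, -0.0306, -0.0001] [-0.01, -0.01, 2.41]
[-0.0315, -0.0293, -0.0001] [-0.01, -0.01, 2.41]
[-0.0327, -0.0279, -0.0001] [-0.01, -0.01, 2.41]
[-0.0339, -0.0265, -0.0001] [-0.01, -0.01, 2.41]
```

Emit:
carry_out --moves '[0.4, -0.029, -0.032, 0, 0, 0, 2.4, 0.4, -0.03, -0.0305, 0, 0, 0, 2.4, 0.4, -0.0315, -0.029, 0, 0, 0, 2.4, 0.4, -0.0325, -0.028, 0, 0, 0, 2.4, 0.4, -0.034, -0.0265, 0, 0, 0, 2.4]'

```text
clock: 8.32
tcp_pos: [0.4378, 0.1608, 0.1867]
orientation: [0.0, 0.999, -0.034, 0.009]
wrist_force: [1.0, 0.8, -0.0]
finger_gap: 0.0598
```

Emit:
carry_out --moves '[0.4, 0, 0, 0, 0, 0, 0, 0.4, 0, 0, 0, 0, 0, 0, 0.4, 0, 0, 0, 0, 0, 0, 0.4, 0, 0, 0, 0, 0, 0, 0.4, 0, 0, 0, 0, 0, 0]'

```text
clock: 8.95
tcp_pos: [0.4373, 0.1623, 0.1885]
orientation: [0.0, 0.999, -0.032, 0.011]
wrist_force: [0.7, 0.6, -0.3]
finger_gap: 0.0599
```

```bash
python3 -c "
from h import *
s=env.get_state();i=env.read_camera('wrist');print(s['tcp_pos'],s['orientation'],yaw(s),s['finger_gap'])
cv2.imwrite('pics/w2.png',cv2.resize(i[:,:,::-1],None,fx=1.42,fy=1.42,interpolation=cv2.INTER_CUBIC))"
```

```text
[0.43731942 0.16226078 0.18852172] [ 2.93336144e-04  9.99439330e-01 -3.17546018e-02  1.06105972e-02] -3.6396794967047708 0.059940390864829565
```

View pics/w2.png

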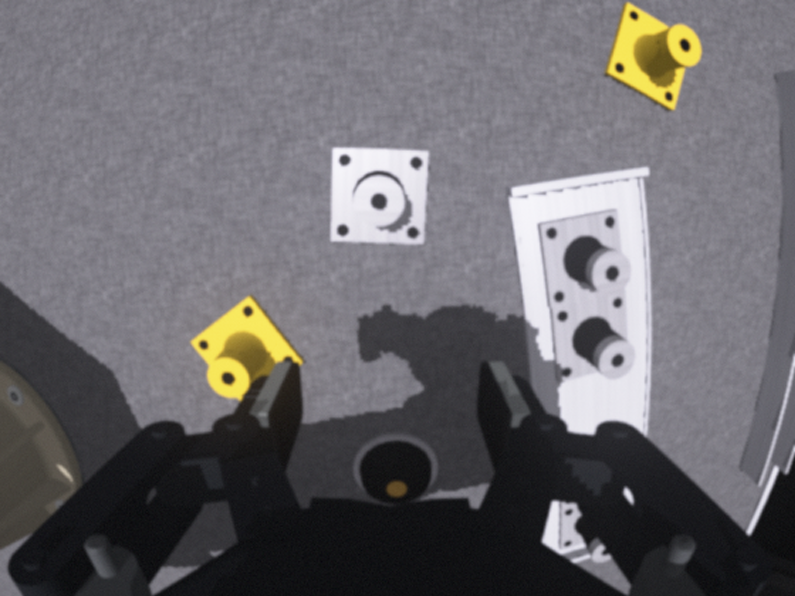

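The wrist view shows the loose plate's corners at (331,148), (428,151), (424,244) and (331,241), with its cap at (379,201). The +y pair stands upright, with caps at (612,273) and (617,360).

```bash
python3 -c "
from h import *
s=env.get_state();k=1.42
w=lambda p,z:wpx2w(s,(p[0]/k-.2,p[1]/k-.2),z)
c=np.array([w(p,.006) for p in [(331,148),(428,151),(424,244),(331,241)]]);print(c.round(4),c.mean(0))
for a,b in [(0,1),(3,2),(3,0),(2,1)]:
  e=c[b]-c[a];print(np.degrees(np.arctan2(e[1],e[0])),np.linalg.norm(e))
print('cap',w((379,201),.05)); print([w(p,.054).round(4) for p in [(612,273),(617,360)]])
plan([.437,.2125,.07],-3.0)"
```

```text
[[0.408  0.2483 0.006 ]
 [0.4724 0.2418 0.006 ]
 [0.4663 0.1785 0.006 ]
 [0.4028 0.185  0.006 ]] [0.43736281 0.21338689 0.006     ]
-5.704056164851249 0.06473932886680954
-5.876094151476372 0.06383325685735401
85.32937865181181 0.06349236283699172
84.51080502386817 0.06367415024430512
cap [0.43779982 0.21334792 0.05      ]
[array([0.5842, 0.1624, 0.054 ]), array([0.5944, 0.1   , 0.054 ])]
t 9.0 yaw -3.6 pos [0.4373 0.1623 0.1885] rows 3
[-0.002, -0.0167, 0.0395] [0.0, -0.41, -0.21]
[-0.0017, -0.0167, 0.0395] [0.0, -0.41, -0.21]
[-0.0013, -0.0167, 0.0395] [0.0, -0.41, -0.21]
```

```bash
python3 -c "
from h import *
plan([.4376,.2133,.085],-5.3,4)"
```

```text
t 9.0 yaw -3.6 pos [0.4373 0.1623 0.1885] rows 4
[-0.0013, -0.0127, 0.0259] [-0.01, -0.3, 0.41]
[-0.0012, -0.0127, 0.0259] [-0.01, -0.3, 0.41]
[-0.0012, -0.0127, 0.0259] [-0.01, -0.3, 0.41]
[-0.0012, -0.0127, 0.0259] [-0.01, -0.3, 0.41]
```

Emit:
carry_out --moves '[0.4, -0.001, -0.0125, 0.025, 0, -0.3, 0.4, 0.4, -0.001, -0.0125, 0.025, 0, -0.3, 0.4, 0.4, -0.001, -0.0125, 0.025, 0, -0.3, 0.4, 0.4, -0.001, -0.0125, 0.025, 0, -0.3, 0.4, 0.4, 0, 0, 0, 0, 0, 0]'

```text
clock: 9.62
tcp_pos: [0.4408, 0.2121, 0.0859]
orientation: [-0.0, 0.999, -0.048, 0.001]
wrist_force: [0.4, -0.3, 0.1]
finger_gap: 0.06
```

```bash
python3 -c "
from h import *
plan([.4376,.2133,.03],-5.3,4)"
```

```text
t 9.62 yaw -5.5 pos [0.4408 0.2121 0.0859] rows 4
[-0.0008, -0.0002, 0.014] [-0.0, -0.02, -0.05]
[-0.0008, -0.0002, 0.014] [-0.0, -0.02, -0.05]
[-0.0008, -0.0002, 0.014] [-0.0, -0.02, -0.05]
[-0.0008, -0.0002, 0.014] [-0.0, -0.02, -0.05]
```

Emit:
carry_out --moves '[0.4, -0.001, 0, 0.014, 0, 0, 0, 0.4, -0.001, 0, 0.014, 0, 0, 0, 0.4, -0.001, 0, 0.014, 0, 0, 0, 0.4, 0, 0, 0.012, 0, 0, 0, 0.4, 0, 0, 0, 0, 0, 0]'

```text
clock: 10.25
tcp_pos: [0.4391, 0.2113, 0.0301]
orientation: [-0.0, 0.999, -0.049, 0.002]
wrist_force: [-0.7, 0.1, 0.8]
finger_gap: 0.0597
```

Emit:
carry_out --moves '[-1, 0, 0, 0, 0, 0, 0, -1, 0, 0, 0, 0, 0, 0, -1, 0, 0, 0, 0, 0, 0, -1, 0, 0, 0, 0, 0, 0, -1, 0, 0, 0, 0, 0, 0]' --squeeze 40

```text
clock: 10.88
tcp_pos: [0.4395, 0.2115, 0.0308]
orientation: [-0.0, 0.999, -0.049, 0.002]
wrist_force: [0.1, -0.9, -2.2]
finger_gap: 0.0293
```

Emit:
carry_out --moves '[-1, 0, 0, -0.01, 0, 0, 0, -1, 0, 0, -0.03, 0, 0, 0, -1, 0, 0, -0.03, 0, 0, 0, -1, 0, 0, -0.03, 0, 0, 0, -1, 0, 0, -0.01, 0, 0, 0]'

```text
clock: 11.5
tcp_pos: [0.4379, 0.2111, 0.1451]
orientation: [0.0, 0.999, -0.049, 0.001]
wrist_force: [0.4, 0.4, -2.5]
finger_gap: 0.0293
```

```bash
python3 -c "
from h import *
print(env.get_state()['finger_gap'],env.get_state()['wrist_force'])
plan([.606,.028,.13],8.4,9)"
```

```text
0.029251835193036722 [ 0.41840374  0.40479158 -2.52802829]
t 11.5 yaw -5.6 pos [0.4379 0.2111 0.1451] rows 9
[0.0206, 0.0184, 0.0017] [0.0, -0.02, -1.55]
[0.0201, 0.019, 0.0017] [0.0, -0.02, -1.55]
[0.0195, 0.0195, 0.0017] [0.0, -0.02, -1.55]
[0.019, 0.02, 0.0017] [0.0, -0.02, -1.55]
[0.0184, 0.0205, 0.0017] [0.0, -0.02, -1.55]
[0.0179, 0.021, 0.0017] [0.0, -0.02, -1.55]
[0.0173, 0.0215, 0.0017] [0.0, -0.02, -1.55]
[0.0167, 0.022, 0.0017] [0.0, -0.02, -1.55]
[0.0161, 0.0224, 0.0017] [0.0, -0.02, -1.55]
```

Emit:
carry_out --moves '[-1, 0.0205, 0.0185, 0.0015, 0, 0, -1.55, -1, 0.02, 0.019, 0.0015, 0, 0, -1.55, -1, 0.0195, 0.0195, 0.0015, 0, 0, -1.55, -1, 0.019, 0.02, 0.0015, 0, 0, -1.55, -1, 0.0185, 0.0205, 0.0015, 0, 0, -1.55]'

```text
clock: 12.12
tcp_pos: [0.5317, 0.1083, 0.1369]
orientation: [-0.0, 1.0, 0.023, 0.001]
wrist_force: [0.7, 0.4, -2.6]
finger_gap: 0.0292
```

Emit:
carry_out --moves '[-1, 0.018, 0.021, 0.0015, 0, 0, -1.55, -1, 0.017, 0.021, 0.0015, 0, 0, -1.55, -1, 0.015, 0.019, 0.0015, 0, 0, -1.55, -1, 0.01, 0.012, 0, 0, 0, -1.5, -1, 0, 0, 0, 0, 0, 0]'

```text
clock: 12.75
tcp_pos: [0.5981, 0.0365, 0.1276]
orientation: [-0.001, 0.997, 0.077, -0.003]
wrist_force: [0.1, -0.3, -2.6]
finger_gap: 0.0288
```

```bash
python3 -c "
from h import *
plan([.606,.028,.10],8.4,3)"
```

```text
t 12.75 yaw 8.8 pos [0.5981 0.0365 0.1276] rows 3
[0.0022, 0.0032, 0.0092] [-0.03, 0.1, 0.15]
[0.0022, 0.0032, 0.0092] [-0.03, 0.1, 0.15]
[0.0022, 0.0032, 0.0092] [-0.03, 0.1, 0.15]
```

Emit:
carry_out --moves '[-1, 0.0022, 0.0032, 0.008, 0, 0.1, 0.1, -1, 0.0022, 0.0032, 0.008, 0, 0.1, 0.1, -1, 0.0022, 0.0025, 0.006, 0, 0.1, 0.1, -1, 0, 0, 0, 0, 0, 0, -1, 0, 0, 0, 0, 0, 0]'

```text
clock: 13.38
tcp_pos: [0.6037, 0.0301, 0.1026]
orientation: [-0.001, 0.997, 0.075, -0.002]
wrist_force: [-0.5, 0.0, -2.4]
finger_gap: 0.029
```

```bash
python3 -c "
from h import *
plan([.606,.028,.04],8.4,3)
i=env.read_camera('wrist')[:,:,::-1];a=cv2.resize(i[20:320,130:430],None,fx=1.9,fy=1.9,interpolation=cv2.INTER_CUBIC);cv2.imwrite('pics/w3.png',a)"
```

```text
t 13.38 yaw 8.6 pos [0.6037 0.0301 0.1026] rows 3
[0.0007, 0.0009, 0.0209] [-0.06, 0.07, 0.06]
[0.0007, 0.0008, 0.0209] [-0.06, 0.07, 0.06]
[0.0007, 0.0008, 0.0209] [-0.06, 0.07, 0.06]
```

View pics/w3.png

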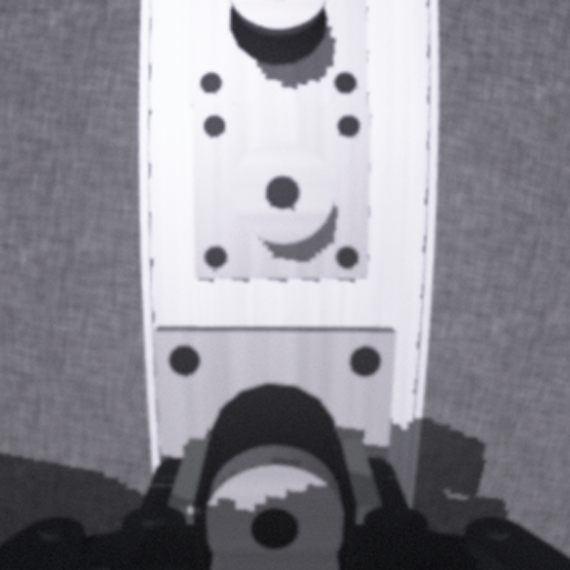

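The held plate is square to the row. Its far edge is at crop row 328 (columns 157–393), and the left mount's near edge is at row 280 (columns 197–367).

```bash
python3 -c "
from h import *
s=env.get_state();w=lambda p,z:wpx2w(s,(p[0]/1.9+130-.25,p[1]/1.9+20-.25),z)
u=np.array([-.146,.989]);v=np.array([.989,.146])
for p,z in [((197,280),.01),((367,280),.01),((157,328),.0778),((393,328),.0778),((145,240),.010),((434,240),.010)]:
  q=w(p,z); d=q[:2]-[.606,.0295];print(q.round(4),(d@u).round(4),(d@v).round(4))
d=s['tcp_pos'][:2]-np.array([.606,.0295]);print(d@u,d@v)
"
```

```text
[0.5704 0.0625 0.01  ] 0.0378 -0.0304
[0.6319 0.0718 0.01  ] 0.0381 0.0318
[0.5687 0.0602 0.0778] 0.0358 -0.0324
[0.6294 0.0694 0.0778] 0.036 0.029
[0.5495 0.0746 0.01  ] 0.0529 -0.0493
[0.654  0.0907 0.01  ] 0.0535 0.0564
0.0009259539169494791 -0.0021688063590444657
```

Emit:
carry_out --moves '[-1, 0.0015, 0.002, 0.006, 0, 0, 0, -1, 0.0015, 0.002, 0.012, 0, 0, 0, -1, 0, 0, 0.014, 0, 0, 0, -1, 0, 0, 0.006, 0, 0, 0, -1, 0, 0, 0, 0, 0, 0]'

```text
clock: 14.05
tcp_pos: [0.6071, 0.0265, 0.0615]
orientation: [-0.001, 0.997, 0.075, -0.002]
wrist_force: [-0.2, 0.6, -1.8]
finger_gap: 0.0287
```

```bash
python3 -c "
from h import *
s=env.get_state();u=np.array([-.146,.989]);v=np.array([.989,.146])
d=s['tcp_pos'][:2]-np.array([.606,.0295]);print(d@u,d@v)
plan([.607,.0266,.036],8.4,3)"
```

```text
-0.003091039191003735 0.0006130001887748268
t 14.05 yaw 8.6 pos [0.6071 0.0265 0.0615] rows 3
[0.0, 0.0, 0.0085] [-0.06, 0.08, 0.06]
[0.0, -0.0, 0.0085] [-0.06, 0.08, 0.06]
[-0.0, -0.0, 0.0085] [-0.06, 0.08, 0.06]
```

Emit:
carry_out --moves '[-1, 0, 0, 0.007, 0, 0, 0, -1, 0, 0, 0.007, 0, 0, 0, -1, 0, 0, 0.006, 0, 0, 0, -1, 0, 0, 0.003, 0, 0, 0, -1, 0, 0, 0.001, 0, 0, 0]'

```text
clock: 14.68
tcp_pos: [0.6074, 0.0266, 0.0364]
orientation: [-0.001, 0.997, 0.075, -0.002]
wrist_force: [0.5, -0.2, -1.7]
finger_gap: 0.0291
```

Emit:
carry_out --moves '[-1, 0, 0, 0.001, 0, 0, 0, -1, 0, 0, 0.001, 0, 0, 0, -1, 0, 0, 0, 0, 0, 0, -1, 0, 0, 0, 0, 0, 0, -1, 0, 0, 0, 0, 0, 0]'

```text
clock: 15.3
tcp_pos: [0.6079, 0.0266, 0.035]
orientation: [-0.001, 0.997, 0.075, -0.001]
wrist_force: [0.3, -0.2, -1.5]
finger_gap: 0.0286
```

Emit:
carry_out --moves '[-1, 0, 0, 0.001, 0, 0, 0, -1, 0, 0, 0, 0, 0, 0, -1, 0, 0, 0, 0, 0, 0, -1, 0, 0, 0, 0, 0, 0, -1, 0, 0, 0, 0, 0, 0]'

```text
clock: 15.92
tcp_pos: [0.6081, 0.0267, 0.0347]
orientation: [-0.001, 0.997, 0.075, -0.001]
wrist_force: [-0.6, -0.0, -0.4]
finger_gap: 0.0287
```

Emit:
carry_out --moves '[0.0, 0, 0, 0, 0, 0, 0, 0.3, 0, 0, 0, 0, 0, 0, 0.4, 0, 0, 0, 0, 0, 0, 0.4, 0, 0, 0, 0, 0, 0, 0.4, 0, 0, 0, 0, 0, 0]'

```text
clock: 16.55
tcp_pos: [0.609, 0.0265, 0.0353]
orientation: [-0.001, 0.997, 0.075, 0.0]
wrist_force: [-0.4, 0.6, 0.9]
finger_gap: 0.0594
```

Emit:
carry_out --moves '[0.4, 0, 0, -0.01, 0, 0, 0, 0.4, 0, 0, -0.02, 0, 0, 0, 0.4, 0, 0, -0.04, 0, 0, 0, 0.4, 0, 0, -0.05, 0, 0, 0, 0.4, 0, 0.04, -0.04, 0, 0, 0]'

```text
clock: 17.18
tcp_pos: [0.6123, -0.0115, 0.1983]
orientation: [-0.002, 0.997, 0.077, -0.003]
wrist_force: [0.8, -0.6, 0.0]
finger_gap: 0.0602
```

Emit:
carry_out --moves '[0.4, 0, 0.05, -0.01, 0, 0, 0, 0.4, 0, 0.04, 0, 0, 0, 0, 0.4, 0, 0.02, 0, 0, 0, 0, 0.4, 0, 0, 0, 0, 0, 0, 0.4, 0, 0, 0, 0, 0, 0]'

```text
clock: 17.8
tcp_pos: [0.6319, -0.1239, 0.2163]
orientation: [-0.001, 0.997, 0.077, 0.002]
wrist_force: [-0.4, -0.6, 0.5]
finger_gap: 0.0597
```

```bash
python3 -c "
from h import *
s=env.get_state();i=env.read_camera('wrist');print(s['tcp_pos'],s['clock'],s['finger_gap'],np.round(s['wrist_force'],1))
np.save('s.npy',s,allow_pickle=True)
cv2.imwrite('pics/w4.png',cv2.resize(i[:,:,::-1],None,fx=1.42,fy=1.42,interpolation=cv2.INTER_CUBIC))"
```

```text
[ 0.63191467 -0.12386398  0.2162935 ] 17.8 0.05971672114264973 [-0.4 -0.6  0.5]
```

View pics/w4.png

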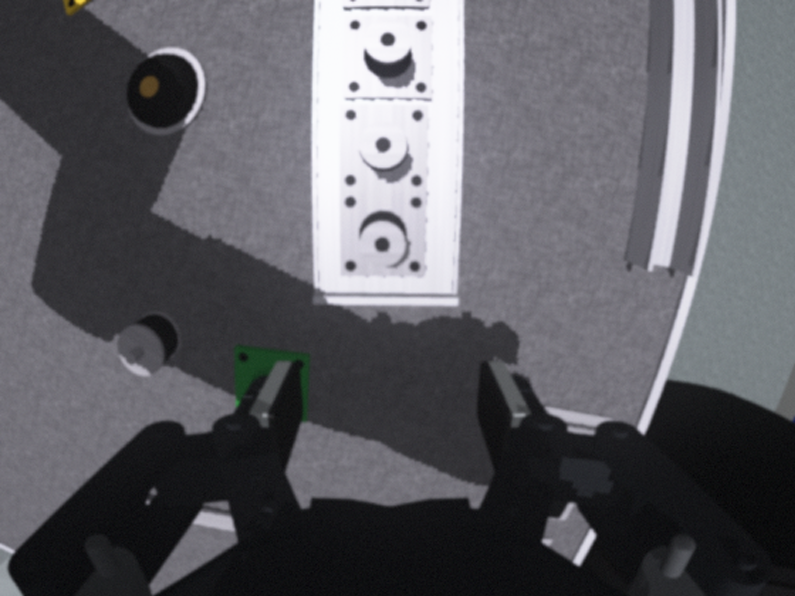

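The wrist view shows the loose mount seated in the row, with caps at (388,39) for loose, (383,145) for right and (382,244) for the end mount. There is a dark line at row 98 between loose and right, so I'll check the distances and flatness there.

```bash
python3 -c "
from h import *
s=np.load('s.npy',allow_pickle=True).item();k=1.42
u=np.array([-.146,.989]);v=np.array([.989,.146])
for n,p,z in [('loose',(388,39),.054),('right',(383,145),.054),('rend',(382,244),.054),('line',(388,98),.010),('tl',(388,7),.01),('endwall',(388,295),.01)]:
  q=wpx2w(s,(p[0]/k-.2,p[1]/k-.2),z); d=q[:2]-[.606,.0295];print(n,q.round(4),(d@u).round(4),(d@v).round(4))
a=env.read_camera('scene')[180:330,190:400,::-1];b=cv2.imread('pics/w4.png')[0:200,300:480]
a=cv2.resize(a,None,fx=2.8,fy=2.8,interpolation=cv2.INTER_CUBIC)
cv2.imwrite('pics/s2.png',a)"
```

```text
loose [0.6087 0.028  0.054 ] -0.0019 0.0024
right [ 0.6161 -0.0407  0.054 ] -0.0709 -0.0002
rend [ 0.625  -0.1032  0.054 ] -0.134 -0.0006
line [ 0.6137 -0.0042  0.01  ] -0.0344 0.0027
tl [0.6029 0.0656 0.01  ] 0.0362 0.0022
endwall [ 0.6359 -0.1487  0.01  ] -0.1806 0.0035
```

View pics/s2.png

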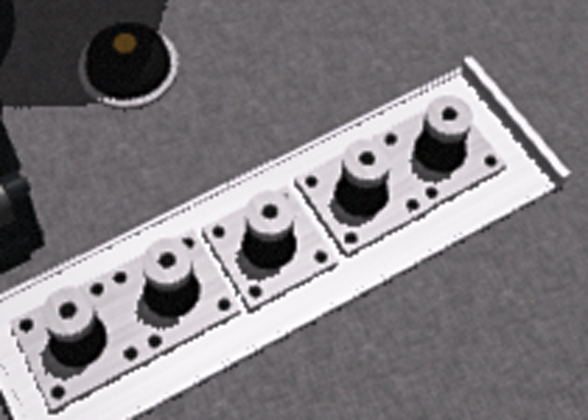

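```bash
python3 -c "
from h import *
env.hand_in();print(env.get_state()['clock'])"
```

```text
the job is handed in; nothing more can be done
the job is handed in; nothing more can be done
```

The loose mount now stands flat in the tray between the two middle mounts, and I handed the job in at about 18 s of the 53 s allowed. No verdict was reported.

**What I did:** I pushed each middle mount about 39 mm outward with the shut fingers low on its post. Then I gripped the loose mount by its post, turned it square to the tray, lowered it into the gap and let go.

**Last checks, from the camera pictures:**

| Check | Measured | Required |
|---|---|---|
| Middle mounts, distance apart | about 142 mm | over 124 mm |
| Loose mount to left mount | about 73 mm | at least 55 mm |
| Loose mount to right mount | about 69 mm | at least 55 mm |
| Middle mounts from the tray's middle | about 67 mm (left), 75 mm (right) | within 97 mm |
| Off the tray's long middle line | a few mm | within 24 mm |

- **Upright and flat:** in the last scene picture all five mounts look upright, flat and square, with a small gap on each side of the loose one.
- **Robot clear:** the arm is away from everything, and the wrist force is near zero.
- **Disagreement:** a dark line between the loose and right plates in the last wrist picture looked as if they might be touching or overlapping. The scene picture and the 69 mm distance both show a gap there.

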